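# Set the polarimeter's analyser to the rider

### The job

Press the round lamp button on the corner of the polarimeter and let it go; after that push the upright post of the steel lever round, with the fingers, until the lever lines up with the middle of the brass rider clipped to the scale. Only press and push: the polarimeter, its rider, the sample cell and the glassware round about stay where they stand, and nothing is picked up. Leave the lever resting at the rider.

Things in the scene. Friction and masses are not known exactly. Their poses are not given: they have to be found in the camera images.
- polarimeter: loose grey box on rubber feet, 200 x 200 mm, top at 60 mm, 3.2 kg. Origin under its centre; its z axis is the turning axis of ring and rider; at yaw 0 its front looks along -x at the robot. On top: aluminium scale disc (radius 80 mm, top at 66 mm, a black tick every 10 degrees) and the black analyser ring (outer radius 57 mm, top at 80 mm) with a steel lever, the sample cell inside it
- lever_post (a point): top of the lever's upright round steel post: 12 mm diameter, 105 mm from the turning axis; it stands free from 86 mm (top of the flat lever bar, 7 mm wide) to 121.5 mm above the bench, where this point lies. The point's x axis runs along the lever towards the turning axis
- analyser (a joint): angle of the analyser ring with its lever, rad; 0 = lever along the polarimeter's own -x axis, growing anticlockwise seen from above; stops at -1.35 and 1.35. Starts between -1.2 and -0.6 (so at the instrument's +y side). Turns freely apart from steady friction (about 0.12 N m, some 1.2 N at the post) and stays where it is left
- rider_mark (a point): the rider: a small brass clip on the rim of the scale disc, 22 mm wide along the rim and 24 mm radially, top 71.5 mm above the bench, with a black centre line. The lever bar passes 5 mm above it, touching nothing. The point lies on the centre line, on top, 80 mm from the turning axis; its x axis runs along the line towards that axis
- rider (a joint): angle of the rider, rad, with the same zero and sense as analyser: the lever points at the rider when the two are equal. Starts between 0 and 1.0; must not be shifted
- lamp_top (a point): centre of the top of the lamp button: a white spring button of 24 mm diameter in a round black housing, on the corner of the top of the box at x = +78 mm, y = -78 mm in the polarimeter's frame; pressed straight down
- lamp (a joint): travel of the lamp button, m: 0 = up, 0.006 = fully down, which takes about 4.5 N; it springs back. It counts as pressed beyond 0.004
- sample_cell: loose capped round glass cell, 54 mm across, 27 mm tall, standing in the middle of the analyser ring on a 76 mm high seat (its top at 103 mm); origin under its centre. Bystander
- beaker: loose open glass beaker, 68 mm across, 85 mm tall, near the instrument; origin under its centre. Bystander
- jar: loose small amber jar with white cap, 48 mm across, 60 mm tall, near the instrument; origin under its centre. Bystander
- pen: loose pen, 130 mm long, 10 mm thick, lying along the front of the instrument; origin under its middle. Bystander
- flask_amber: loose stoppered volumetric flask of amber glass, 82 mm across the belly, 180 mm tall; origin under its centre. Bystander
- flask_clear: the same flask in clear glass. Bystander
- reagent: loose white bottle with black cap, 64 mm across, 140 mm tall; origin under its centre. Bystander

How it is judged:
By the outcome, as a careful person would: the job done as asked, in the order asked, and still so for the second after the job is handed in, with the robot touching nothing.
It also fails if it takes over 45 s, if anything falls off the work surface, if the arm or the gripper's body presses on something with over 40 N, if the wrist force passes 120 N, or if a joint passes its speed limit or range.

### The arm

A 6-joint arm with a two-finger parallel gripper is mounted at the origin on the work surface. World frame = base frame: x ahead of the robot, y to its left, z up, the work surface at z = 0. Lengths are in mm, angles in rad, forces in N, time in s.
With the tool pointing down it reaches from about 350 to 775 mm from the base axis. Payload 7.3 kg.
Tool frame: the origin (TCP) lies between the finger pads; the fingertips stand 22 mm ahead of it and the grasp point (between the pads) lies 3 mm ahead of it; z points along the fingers, x is the direction in which the jaws open and shut, and the axes are right-handed (so a half turn about z gives the same grasp; the last joint's range is limited). The gripper opens to 92 mm and grips with 3 to 60 N. Pads are 19 mm wide; open, the fingers measure 130 mm over their backs; the gripper's body (75 mm by 190 mm) begins 47 mm behind the grasp point.
Start: joints at [1.186, 0.342, 1.524, -0, 1.275, -0.146], TCP at [124.165, 510.123, 248.741] pointing down, gripper open.
Joint ranges: [-2.53, 2.53], [-0.77, 2.02], [0.04, 2.7], [-1, 4.14], [0.28, 2.66], [-3.11, 3.11]. Speed limits (rad/s): [2.57, 2.57, 3.14, 3.14, 3.14, 3.14].

### API

Orientations are given as [roll, pitch, yaw] about the fixed x, y, z axes, in that order (R = Rz(yaw) Ry(pitch) Rx(roll)).
In Python, from plant import * gives the robot as it stands. The module is installed in compiled form; this text tells all that it offers.
- The arm moves only by the shell command python3 -m handwheel 'ROWS' [OPENING]. ROWS is a JSON object of lists of equal length, an entry for each row: "translation": the shift along the world's x, y, z in units of 15 cm (1.0 is 15 cm), a list of three; "twist": the turn about the world's z in units of 90 degrees (1.0 is 90 degrees). In form: {"translation": [[tx, ty, tz], ...], "twist": [twist, ...]}. A call has exactly 8 rows; each row shifts and turns the pose as measured when the row begins; what a row does not reach is not made up. A row lasts 1/8 s, in which the tool goes at most 62.5 mm and 10.7 degrees, less where a joint would pass 70% of its speed; a pose out of reach is approached as far as the arm can. A call with a number of a shift or a turn outside -1 to 1 is refused whole. A call with a gripper value outside its range is refused whole. OPENING is the closure in counts, from 0 (fully open) to 255 (shut), set as the call begins (- or left out, the last holds). The fingers move at their own pace and stop on an object; the grip force is fixed at half the most. Time passes only in rows, so rows that do not move let the fingers close, or fill a call up. It gives the time, the measured TCP pose, the force and the opening at its end, in the units of the state.
- get_obs(): the state, without advancing time (a new reading comes with each control period).
- capture(name): name is "scene" or "top"; returns a dict with "img" (400x640x3 uint8, red, green, blue), "vertical_fov" (degrees; the focal length in pixels is half the picture's height over the tangent of half this angle, whatever the lens; pixels are square), "cx", "cy" (the principal point, pixels), "world_from_camera" (4x4, takes a point from camera to world coordinates). Camera axes: x right, y up, looking along -z (the intrinsics and any distortion apply to the point x, -y, -z); pixel columns grow to the right and rows downward; lengths in mm; the calibration is good to about 2 mm. A picture is of the moment at which its call begins. There is no depth.
- close_job(): hands the job in, once; it reports no verdict.
Trained networks look in the newest picture that a camera, given by its name, has taken for a name from the list of things; names that differ only in an ending like _2 or _b are one class to them, and where a whole thing is asked for, a point or a joint stands for the part that bears it (a point fixed in the world has none). Each returns a list of dicts, best first, with "score" (0 to 1); they miss things now and then, are a little off and sometimes report something else, mostly with a low value. They report only what shows in the picture. A call takes as long as a camera call.
- search_frame(camera, label): "position" ([x, y, z] in mm, in the coordinates of the camera as it stood for that picture, good to about 4 mm: the middle of the surface that is visible of it).
- spot_point(camera, label): "position" ([x, y, z] in mm, in the coordinates of the camera as it stood for that picture, good to about 4 mm: a listed point, or the origin of a listed thing).
The state is a dict: "time": time; "joint_positions": joint angles; "dq": joint speeds; "tau": joint torques, N m; "tool_pos": TCP position; "tcp_rot": TCP orientation; "contact_force": force on the tool from outside, world axes, zero at the start; "moment": the same for the moment, N m; "grip_width": finger opening in mm.
Only numpy, scipy, OpenCV 4.12 (cv2) and the standard library are available. Lean on these libraries where they do the work, as an engineer would, in place of code of your own. Each camera call takes 0.05 s, during which the arm holds its last target.

## Working session

There is one attempt and no reset: what is moved stays moved. The work goes in short steps, Python scripts to look and compute and a shell command to move; the robot and the scene stay as the last step left them, time stands still between calls to the robot, and variables do not carry over. Pictures are saved under pics/ and viewed, and the job is handed in when it is done.

```bash
mkdir -p pics; cat > h.py <<'E'
from plant import *
import numpy as np, cv2
def snap(cam,name):
    c=capture(cam); cv2.imwrite(f'pics/{name}.png',cv2.cvtColor(c['img'],cv2.COLOR_RGB2BGR)); return c
def w(c,p): return (c['world_from_camera']@np.r_[p,1])[:3]
E
python3 - <<'E'
from h import *
o=get_obs(); print(o['time'],o['tool_pos'],o['tcp_rot'],o['grip_width'])
for cam in ('scene','top'):
    c=snap(cam,cam+'0'); print(cam,c['vertical_fov'],c['cx'],c['cy'],[k for k in c],np.round(c['world_from_camera'],3).tolist())
    for l in ['polarimeter','lever_post','rider_mark','lamp_top','sample_cell','beaker','jar','pen','flask_amber','flask_clear','reagent']:
        r=spot_point(cam,l)
        print(l,[(round(x['score'],2),np.round(w(c,x['position'])).tolist()) for x in r[:2]])
print(get_obs()['time'])
E
```

```text
0.0 [124.00878637 509.77682832 248.05184385] [-3.14135684e+00  1.46546009e-03  1.33204614e+00] 91.80841883501016
scene 48.47015220422422 320.1798493204012 195.94335527092306 ['img', 'vertical_fov', 'cx', 'cy', 'world_from_camera'] [[-0.468, -0.571, 0.674, 1391.447], [0.884, -0.302, 0.358, 456.091], [-0.001, 0.763, 0.646, 919.876], [0.0, 0.0, 0.0, 1.0]]
polarimeter [(0.56, [602.0, -65.0, 0.0])]
lever_post [(0.66, [541.0, 27.0, 120.0])]
rider_mark [(0.38, [525.0, -90.0, 70.0])]
lamp_top [(0.47, [653.0, -161.0, 83.0])]
sample_cell [(0.61, [716.0, 102.0, -1.0]), (0.57, [607.0, -60.0, 76.0])]
beaker [(0.55, [716.0, 101.0, -2.0])]
jar [(0.65, [521.0, -213.0, -1.0]), (0.51, [594.0, -430.0, -2.0])]
pen [(0.5, [484.0, 0.0, -4.0]), (0.23, [604.0, -61.0, 73.0])]
flask_amber [(0.93, [594.0, -431.0, -1.0]), (0.26, [604.0, -66.0, 1.0])]
flask_clear [(0.73, [582.0, 428.0, 0.0])]
reagent [(0.69, [408.0, 423.0, 3.0])]
top 54.89768644801671 321.23977025230596 195.98744113713622 ['img', 'vertical_fov', 'cx', 'cy', 'world_from_camera'] [[0.103, 0.968, -0.228, 330.1], [-0.995, 0.102, -0.017, -3.072], [0.007, 0.229, 0.973, 1036.663], [0.0, 0.0, 0.0, 1.0]]
polarimeter [(0.82, [602.0, -67.0, -0.0])]
lever_post [(0.76, [545.0, 22.0, 123.0]), (0.49, [519.0, -218.0, 0.0])]
rider_mark [(0.66, [527.0, -93.0, 69.0])]
lamp_top [(0.55, [651.0, -168.0, 79.0])]
sample_cell [(0.76, [607.0, -67.0, 76.0]), (0.67, [520.0, -217.0, -1.0])]
beaker [(0.9, [721.0, 97.0, -2.0])]
jar [(0.55, [522.0, -216.0, -1.0])]
pen [(0.55, [487.0, -0.0, 0.0])]
flask_amber [(0.75, [598.0, -435.0, 1.0])]
flask_clear [(0.72, [580.0, 419.0, 2.0]), (0.57, [600.0, -433.0, 1.0])]
reagent [(0.62, [414.0, 421.0, 2.0])]
1.2
```

View pics/scene0.png

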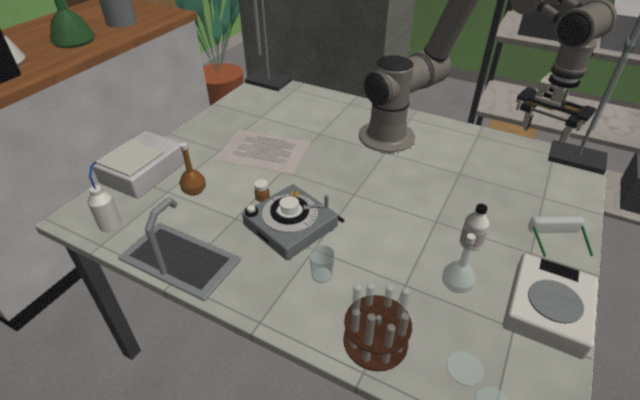

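View pics/top0.png

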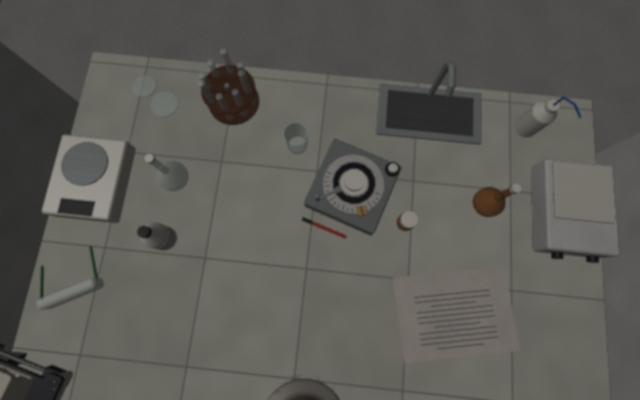

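The scene view shows the polarimeter around (292,218): lamp at (251,210), post at about (326,200), beaker at (321,263). In the top view the ring is at (352,183), the rider at (361,211) and the lamp at (393,169). I'll zoom in and overlay the projected model to check these.

```bash
cat >> h.py <<'E'
def proj(c,P):
    P=np.atleast_2d(P); T=np.linalg.inv(c['world_from_camera']); q=P@T[:3,:3].T+T[:3,3]
    f=200/np.tan(np.radians(c['vertical_fov']/2)); return np.c_[c['cx']+f*q[:,0]/-q[:,2], c['cy']+f*q[:,1]/q[:,2]]
def model(cx,cy,yaw,a,r):
    R=lambda t:np.array([[np.cos(t),-np.sin(t),0],[np.sin(t),np.cos(t),0],[0,0,1]])
    t=np.linspace(0,2*np.pi,49); O=np.array([cx,cy,0])
    circ=lambda rad,z,x=0,y=0:np.c_[x+rad*np.cos(t),y+rad*np.sin(t),0*t+z]@R(yaw).T+O
    L={}
    L['box']=np.array([[-100,-100,60],[100,-100,60],[100,100,60],[-100,100,60],[-100,-100,60]])@R(yaw).T+O
    L['disc']=circ(80,66);L['ring']=circ(57,80);L['lamp']=circ(12,80,78,-78)
    L['lev']=np.array([[-57,0,86],[-105,0,86],[-105,0,121.5]])@R(yaw+a).T+O
    L['rid']=np.array([[-92,-11,71.5],[-68,-11,71.5],[-68,11,71.5],[-92,11,71.5],[-92,-11,71.5]])@R(yaw+r).T+O
    return L
def overlay(c,L,name,x0,y0,wd,ht,s,draw=True):
    im=cv2.cvtColor(c['img'],cv2.COLOR_RGB2BGR)[y0:y0+ht,x0:x0+wd]
    im=cv2.resize(im,None,fx=s,fy=s,interpolation=cv2.INTER_CUBIC)
    im=cv2.convertScaleAbs(im,alpha=1.5)
    im2=im.copy()
    for P in L.values():
        cv2.polylines(im2,[np.round((proj(c,P)-[x0,y0]+.5)*s).astype(int)],False,(0,0,255),1,cv2.LINE_AA)
    cv2.imwrite(f'pics/{name}.png',np.hstack([im,im2]))
E
python3 - <<'E'
from h import *
L=model(602,-66,np.radians(-18),np.radians(-38.9),np.radians(36.5))
overlay(capture('top'),L,'topz',295,130,120,115,3.3)
overlay(capture('scene'),L,'scz',235,180,115,80,3.4)
E
```

```text
(no output)
```

View pics/topz.png

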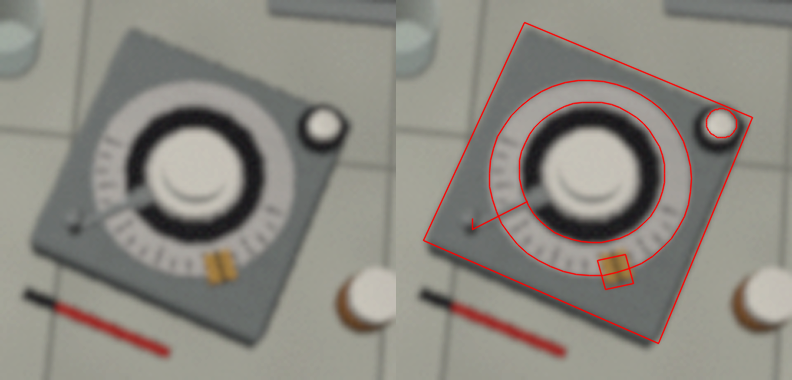

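View pics/scz.png

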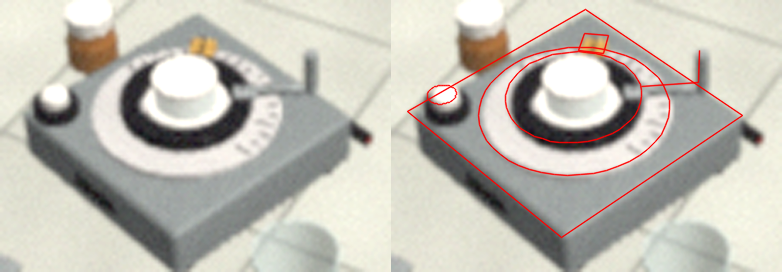

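```bash
cat > fit.py <<'E'
from h import *
from scipy.optimize import least_squares
def pts(p):
    cx,cy,yaw,a,r,lz=p[:6]
    u=lambda t,R:np.array([cx-R*np.cos(t),cy-R*np.sin(t)])
    lamp=np.array([cx+78*np.cos(yaw)+78*np.sin(yaw),cy+78*np.sin(yaw)-78*np.cos(yaw)])
    return np.array([[cx,cy,66],[*lamp,lz],[*u(yaw+r,80),71.5],[*u(yaw+a,105),121.5]])
T=np.array([[193,178.5],[323,124],[220,267],[77,222]])/3.3-.5+[295,130]
S=np.array([[187,112],[56,98],[203,46],[312,50]])/3.4-.5+[235,180]
ct,cs=capture('top'),capture('scene')
# disc centre in images: mean of projected rim extents is handled approx by centre
def f(p):
    q=pts(p)
    return np.r_[(proj(ct,q)+p[6:8]-T).ravel(),(proj(cs,q)+p[8:10]-S).ravel(),p[6:10]/1.0]
s=least_squares(f,[602,-66,-.31,-.68,.64,80,0,0,0,0],x_scale=[1,1,.01,.01,.01,1,1,1,1,1])
print(np.round(s.x,3),np.round(s.fun,2)); print(np.round(pts(s.x),1))
E
python3 fit.py
```

```text
[ 6.02687e+02 -6.30350e+01 -3.26000e-01 -6.27000e-01  6.88000e-01
  7.79210e+01  4.72000e-01  1.23000e-01  4.58000e-01  4.85000e-01] [-0.36 -1.08 -0.01  0.06  0.21  0.78 -0.31  0.12  0.04 -0.3  -0.33  0.01
  0.02 -0.14 -0.19 -0.06  0.47  0.12  0.46  0.49]
[[ 602.7  -63.    66. ]
 [ 651.6 -161.9   77.9]
 [ 527.9  -91.4   71.5]
 [ 541.9   22.6  121.5]]
```

```bash
python3 -m handwheel '{"translation": [[0.2,-0.27,0],[0.22,-0.28,0],[0.22,-0.28,0],[0.22,-0.28,0],[0.22,-0.28,0],[0.22,-0.28,0],[0.22,-0.28,0],[0.22,-0.28,0]], "twist": [-0.09,-0.09,-0.09,-0.09,-0.09,-0.09,-0.09,-0.09]}' 255
```

```text
time: 2.4
tool_pos: [390.1, 167.6, 249.7]
tcp_rot: [-3.141, -0.006, 0.172]
contact_force: [1.0, 0.3, 0.6]
grip_width: 16.5
```

```bash
python3 -m handwheel '{"translation": [[0.22,-0.28,0],[0.22,-0.28,0],[0.22,-0.28,0],[0.22,-0.28,0],[0.22,-0.28,-0.05],[0.22,-0.28,-0.1],[0.22,-0.28,-0.1],[0.21,-0.25,-0.1]], "twist": [-0.09,-0.09,-0.09,-0.09,-0.09,-0.09,-0.09,-0.09]}' 255
python3 -m handwheel '{"translation": [[0,0,-0.1],[0,0,-0.1],[0,0,-0.05],[0,0,0],[0,0,0],[0,0,0],[0,0,0],[0,0,0]], "twist": [0,0,0,0,0,0,0,0]}' 255
python3 - <<'E'
from h import *
o=get_obs(); print(o['tool_pos'],o['tcp_rot'],o['contact_force'],o['grip_width'])
overlay(capture('top'),{},'t1',340,110,100,100,3.9); overlay(capture('scene'),{},'s1',215,150,100,100,3.9)
E
```

```text
time: 3.4
tool_pos: [661.2, -177.3, 197.9]
tcp_rot: [-3.138, -0.012, -1.0]
contact_force: [0.2, 0.7, 0.3]
grip_width: 0.4
time: 4.4
tool_pos: [661.2, -176.9, 159.0]
tcp_rot: [-3.138, -0.012, -0.998]
contact_force: [-0.1, 0.3, -0.2]
grip_width: 0.4
[ 661.18722009 -176.90586371  159.00362022] [-3.13759423 -0.01249237 -0.99844808] [-0.05968994  0.26172344 -0.19994575] 0.3894032442858355
```

View pics/t1.png

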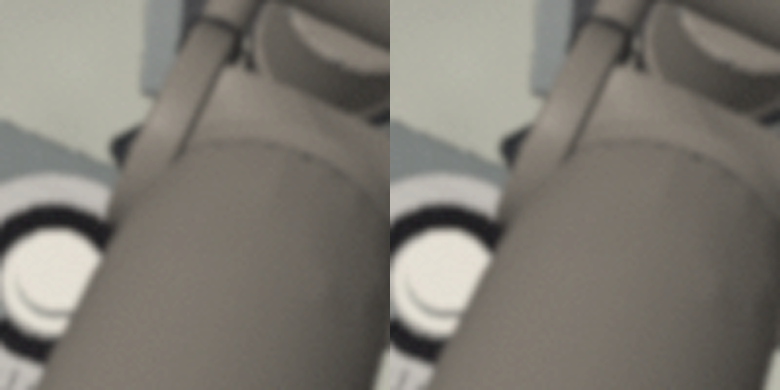

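View pics/s1.png

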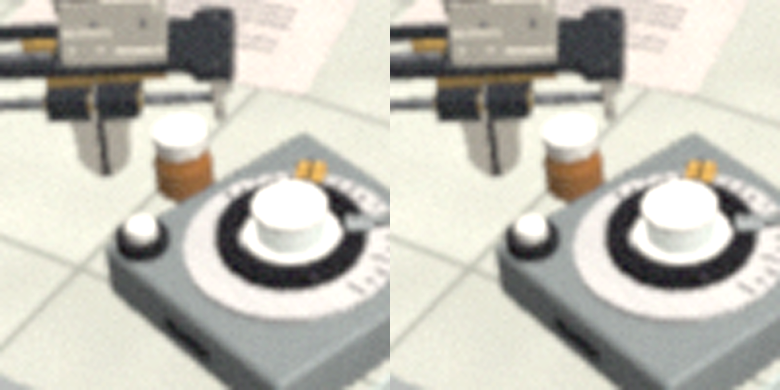

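The closed fingertips are at about (103,170) in the scene crop, above and left of the lamp at (142,228). The TCP is about 9 and 14 mm off the lamp, so I'll correct that and descend partway.

```bash
python3 -m handwheel '{"translation": [[-0.03,0.05,0],[-0.03,0.04,0],[0,0,-0.1],[0,0,-0.1],[0,0,-0.05],[0,0,0],[0,0,0],[0,0,0]], "twist": [0,0,0,0,0,0,0,0]}' 255
python3 - <<'E'
from h import *
o=get_obs(); p=o['tool_pos']; print(p)
c=capture('scene')
t=p-[0,0,22]; print(proj(c,t), proj(c,[652,-163,79]))
overlay(c,{'a':np.array([t,[t[0],t[1],79]])},'s2',215,150,100,100,3.9)
E
```

```text
time: 5.5
tool_pos: [650.9, -162.4, 117.4]
tcp_rot: [-3.139, -0.011, -0.999]
contact_force: [0.5, -0.3, 0.6]
grip_width: 0.6
[ 650.93957189 -162.40409402  117.44807522]
[[249.53752795 203.0227347 ]] [[249.74818793 207.53219626]]
```

View pics/s2.png

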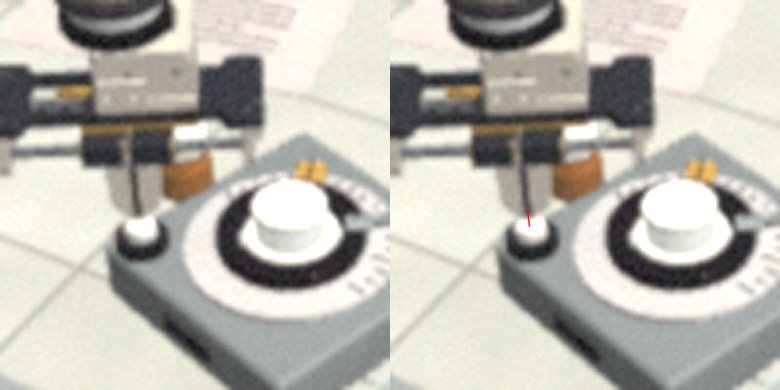

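```bash
python3 -m handwheel '{"translation": [[0,0,-0.03],[0,0,-0.03],[0,0,-0.02],[0,0,-0.01],[0,0,-0.01],[0,0,0],[0,0,0],[0,0,0]], "twist": [0,0,0,0,0,0,0,0]}' 255
```

```text
time: 6.55
tool_pos: [651.2, -162.5, 103.0]
tcp_rot: [-3.138, -0.012, -0.999]
contact_force: [-1.3, 0.2, 2.4]
grip_width: 0.8
```

```bash
python3 -m handwheel '{"translation": [[0,0,-0.01],[0,0,-0.01],[0,0,0],[0,0,0],[0,0,0],[0,0,0],[0,0,0],[0,0,0]], "twist": [0,0,0,0,0,0,0,0]}' 255; python3 -c "
from h import *
for i in range(3): capture('top'); print(get_obs()['contact_force'],get_obs()['tool_pos'])"
```

```text
time: 7.55
tool_pos: [651.3, -162.5, 100.4]
tcp_rot: [-3.138, -0.012, -0.999]
contact_force: [-1.5, 0.0, 3.3]
grip_width: 0.3
[-0.8858091   0.51810061  3.20619742] [ 651.2575983  -162.51985181  100.38818822]
[-0.7939485   0.79293844  3.13148429] [ 651.26376084 -162.54639134  100.41063283]
[-1.28565681  1.79835765  3.80625714] [ 651.2340272  -162.51744184  100.36591677]
```

```bash
python3 -m handwheel '{"translation": [[0,0,-0.01],[0,0,-0.01],[0,0,0],[0,0,0],[0,0,0],[0,0,0],[0,0,0],[0,0,0]], "twist": [0,0,0,0,0,0,0,0]}' 255; python3 -c "
from h import *
for i in range(2): capture('top'); print(get_obs()['contact_force'],get_obs()['tool_pos'])"
```

```text
time: 8.7
tool_pos: [651.2, -162.5, 98.3]
tcp_rot: [-3.138, -0.013, -0.999]
contact_force: [-2.0, 0.6, 5.0]
grip_width: 0.8
[-1.72335222  0.78485584  4.81368706] [ 651.25238114 -162.53928751   98.32854031]
[-2.46647409  0.3365073   3.87765098] [ 651.24634108 -162.53716182   98.29256269]
```

```bash
python3 -m handwheel '{"translation": [[0,0,-0.01],[0,0,-0.01],[0,0,0],[0,0,0],[0,0,0],[0,0,0],[0,0,0],[0,0,0]], "twist": [0,0,0,0,0,0,0,0]}' 255; python3 - <<'E'
from h import *
for i in range(2): capture('top'); print(get_obs()['contact_force'],get_obs()['tool_pos'])
overlay(capture('scene'),{},'s3',215,150,100,100,3.9)
E
```

```text
time: 9.8
tool_pos: [651.2, -162.5, 98.3]
tcp_rot: [-3.137, -0.014, -0.998]
contact_force: [-2.5, 0.7, 5.0]
grip_width: 0.2
[-1.70436342  0.61365161  5.15023679] [ 651.22787527 -162.5207309    98.2788224 ]
[-1.58074709  0.77194877  4.95693254] [ 651.23968671 -162.50625685   98.2970357 ]
```

View pics/s3.png

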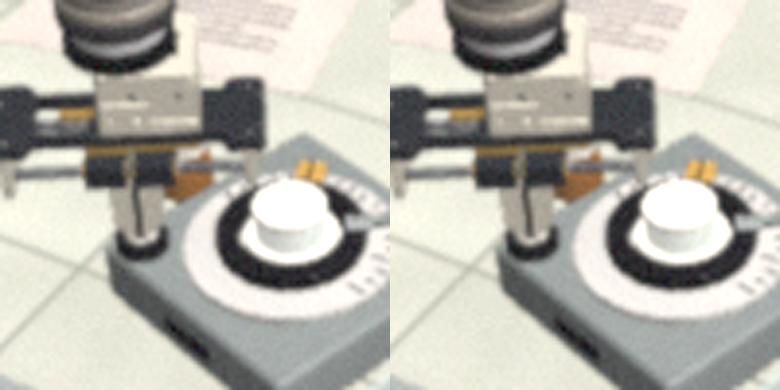

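```bash
python3 -m handwheel '{"translation": [[0,0,-0.02],[0,0,-0.03],[0,0,-0.03],[0,0,-0.02],[0,0,0],[0,0,0],[0,0,0],[0,0,0]], "twist": [0,0,0,0,0,0,0,0]}' 255; python3 - <<'E'
from h import *
for i in range(2): capture('top'); print(get_obs()['contact_force'],get_obs()['tool_pos'])
E
```

```text
time: 10.95
tool_pos: [651.2, -162.4, 98.7]
tcp_rot: [-3.134, -0.02, -0.997]
contact_force: [-1.7, 1.6, 3.5]
grip_width: 0.6
[-1.85449447  0.33975829  3.80695949] [ 651.15549806 -162.45801996   98.65817646]
[-1.13605654  0.98797308  4.55318097] [ 651.17077207 -162.43081809   98.69828639]
```

The button is fully down: the TCP stops firmly at z = 98.3, about 6 mm below first contact. Next I release it, rise, and travel to the clockwise side of the post.

```bash
python3 -m handwheel '{"translation": [[0,0,0.06],[0,0,0.1],[0,0,0.15],[0,0,0.1],[0,0,0],[0,0,0],[0,0,0],[0,0,0]], "twist": [0,0,0,0,0,0,0,0]}' 255
python3 -m handwheel '{"translation": [[-0.09,0.22,0],[-0.09,0.22,0],[-0.1,0.23,0],[-0.1,0.23,0],[-0.1,0.23,0],[-0.06,0.15,0],[0,0,0],[0,0,0]], "twist": [0.01,0.01,0.01,0,0,0,0,0]}' 255
python3 - <<'E'
from h import *
overlay(capture('scene'),{},'s4',235,150,115,100,3.4)
overlay(capture('top'),{},'t4',295,130,120,115,3.3)
E
```

```text
time: 12.05
tool_pos: [650.8, -162.3, 161.4]
tcp_rot: [-3.135, -0.019, -0.997]
contact_force: [-0.1, -0.2, 0.4]
grip_width: 0.6
time: 13.05
tool_pos: [565.9, 34.0, 157.9]
tcp_rot: [-3.138, -0.016, -0.95]
contact_force: [-0.3, -0.3, -0.1]
grip_width: 0.3
```

View pics/s4.png

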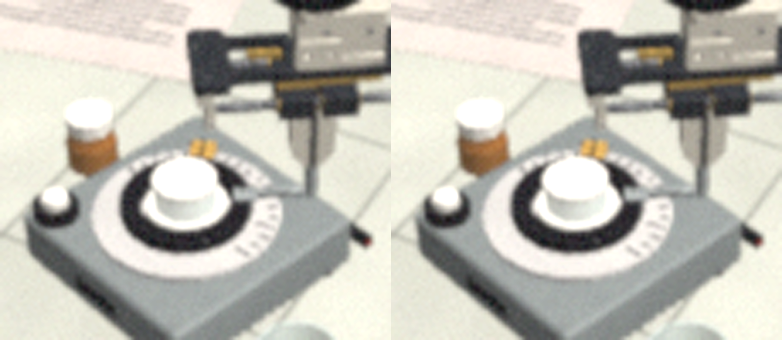

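View pics/t4.png

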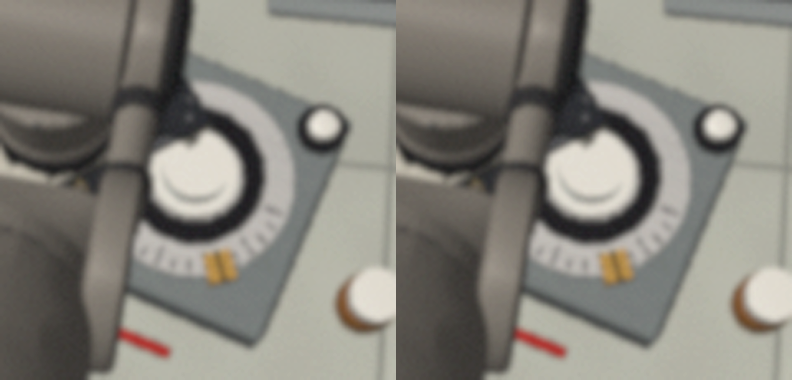

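The box and rider haven't moved, and the lamp is back up at (56,200) in the scene crop. The fingers are above and beside the post at about (310,190). I'll lower to tip height 95 mm.

```bash
python3 -m handwheel '{"translation": [[0.01,0.05,0],[0,0,-0.05],[0,0,-0.1],[0,0,-0.07],[0,0,-0.03],[0,0,-0.02],[0,0,0],[0,0,0]], "twist": [0,0,0,0,0,0,0,0]}' 255
python3 - <<'E'
from h import *
overlay(capture('scene'),{},'s5',235,150,115,100,3.4)
E
```

```text
time: 14.15
tool_pos: [567.7, 39.9, 113.4]
tcp_rot: [-3.139, -0.015, -0.953]
contact_force: [0.1, 0.3, -0.0]
grip_width: 0.7
```

View pics/s5.png

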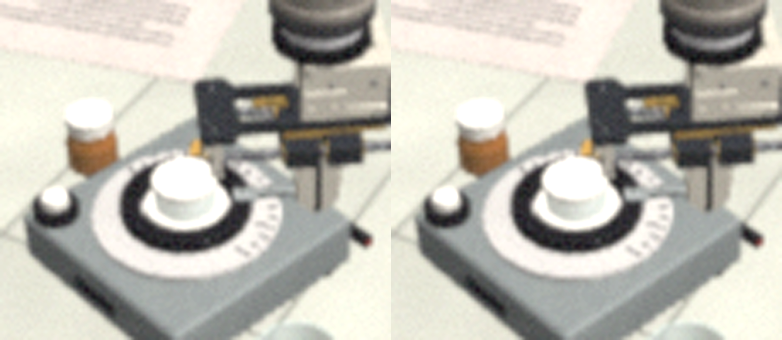

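```bash
cat > way.py <<'E'
import sys
from h import *
C=np.array([602.7,-63.]); n=8
st,N=float(sys.argv[1]),int(sys.argv[2])
o=get_obs(); p=o['tool_pos']; d=p[:2]-C; a=np.degrees(np.arctan2(d[1],d[0]))%360; y=np.degrees(o['tcp_rot'][2])
print('ang',a,'r',np.hypot(*d),'yaw',y,'z',p[2],'force',o['contact_force'])
cur=p[:2]
for i in range(N):
    a+=st; q=C+106.1*np.array([np.cos(np.radians(a)),np.sin(np.radians(a))]); ty=a+8.4-180
    print(np.round((q-cur)/150,3), 'tw',round((ty-y)/90,3),'ang',round(a,1)); cur=q; y=ty
E
python3 way.py 5 8
```

```text
ang 108.78850801932685 r 108.72323718186564 yaw -54.62844243332514 z 113.45876844345158 force [ 1.2385609   0.39920619 -0.38299253]
[-0.052 -0.039] tw -0.035 ang 113.8
[-0.055 -0.027] tw 0.056 ang 118.8
[-0.053 -0.032] tw 0.056 ang 123.8
[-0.05  -0.037] tw 0.056 ang 128.8
[-0.046 -0.041] tw 0.056 ang 133.8
[-0.043 -0.045] tw 0.056 ang 138.8
[-0.039 -0.048] tw 0.056 ang 143.8
[-0.034 -0.051] tw 0.056 ang 148.8
```

```bash
python3 -m handwheel '{"translation": [[-0.052,-0.035,0.02],[-0.055,-0.03,0],[-0.053,-0.032,0],[-0.05,-0.037,0],[-0.046,-0.041,0],[-0.043,-0.045,0],[-0.039,-0.048,0],[-0.034,-0.051,0]], "twist": [0,0.03,0.05,0.05,0.05,0.05,0.05,0.05]}' 255
python3 way.py 4 8;python3 - <<'E'
from h import *
overlay(capture('scene'),{},'s6',235,150,115,100,3.4)
E
```

```text
time: 15.2
tool_pos: [510.1, -9.8, 120.1]
tcp_rot: [-3.133, -0.021, -0.418]
contact_force: [1.9, 0.7, -0.9]
grip_width: 0.5
ang 150.12246682372597 r 106.83882668281852 yaw -23.96272140625428 z 120.08375285103261 force [ 1.85895342  0.70852164 -0.92865955]
[-0.019 -0.046] tw 0.072 ang 154.1
[-0.02  -0.045] tw 0.044 ang 158.1
[-0.017 -0.046] tw 0.044 ang 162.1
[-0.014 -0.047] tw 0.044 ang 166.1
[-0.01  -0.048] tw 0.044 ang 170.1
[-0.007 -0.049] tw 0.044 ang 174.1
[-0.003 -0.049] tw 0.044 ang 178.1
[ 0.    -0.049] tw 0.044 ang 182.1
```

View pics/s6.png

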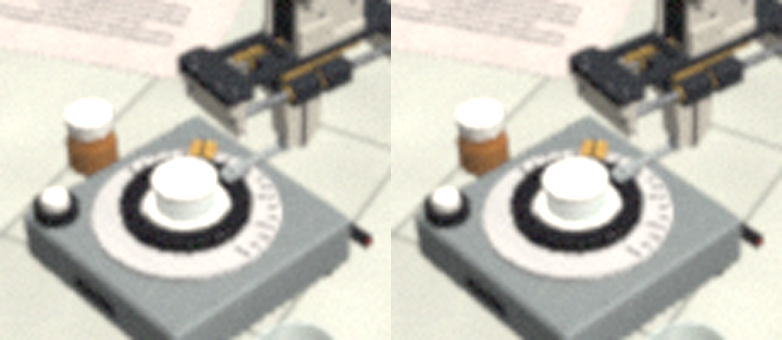

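```bash
python3 -m handwheel '{"translation": [[-0.019,-0.046,-0.01],[-0.02,-0.045,-0.01],[-0.017,-0.046,0],[-0.014,-0.047,0],[-0.01,-0.048,0],[-0.007,-0.049,0],[-0.003,-0.04,0],[0,0,0]], "twist": [0.07,0.045,0.045,0.045,0.045,0.045,0.04,0]}' 255
python3 way.py 2 5;python3 - <<'E'
from h import *
overlay(capture('scene'),{},'s7',235,150,115,100,3.4)
overlay(capture('top'),{},'t7',295,130,120,115,3.3)
E
```

```text
time: 16.25
tool_pos: [493.9, -59.0, 119.9]
tcp_rot: [-3.131, -0.024, 0.115]
contact_force: [1.2, 1.2, -0.3]
grip_width: 0.5
ang 177.88269961458346 r 108.8938731093526 yaw 6.614984014092143 z 119.89175530438939 force [ 1.19539516  1.17023219 -0.25834575]
[ 0.018 -0.025] tw 0.019 ang 179.9
[ 0.    -0.025] tw 0.022 ang 181.9
[ 0.001 -0.025] tw 0.022 ang 183.9
[ 0.002 -0.025] tw 0.022 ang 185.9
[ 0.003 -0.025] tw 0.022 ang 187.9
```

View pics/s7.png

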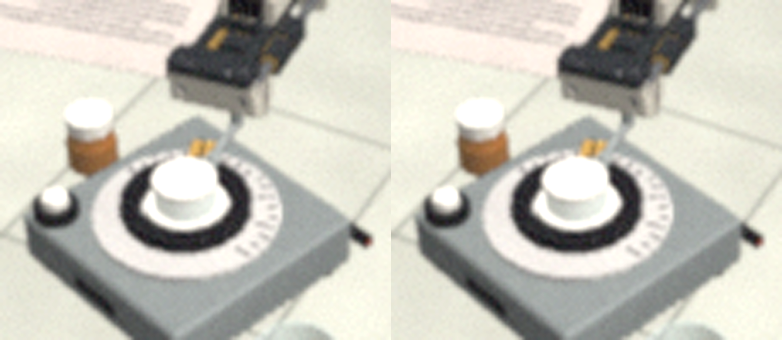

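View pics/t7.png

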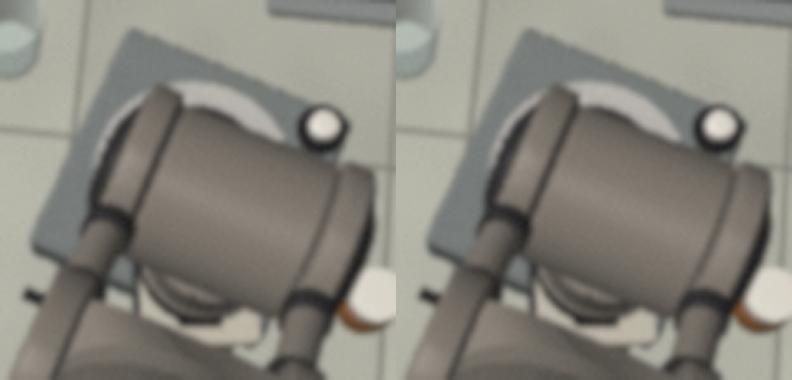

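The scene crop shows the lever at about (225,140), roughly 10–14° short of the rider at (203,148). I'll push part of the way, back off and measure.

```bash
python3 -m handwheel '{"translation": [[0.01,-0.025,0],[0.003,-0.025,0],[0.002,-0.025,0],[0.002,-0.02,0],[0,0,0],[0,0.05,0],[0,0.1,0.05],[0,0.1,0.1]], "twist": [0.02,0.02,0.02,0.02,0,0,0,0]}' 255
python3 -m handwheel '{"translation": [[0,0.2,0.2],[0,0.4,0.1],[-0.2,0.3,0],[-0.2,0.3,0],[-0.2,0.3,0],[0,0,0],[0,0,0],[0,0,0]], "twist": [0,0,0,0,0,0,0,0]}' 255
python3 - <<'E'
from h import *
c=snap('top','t8f')
L=model(602.7,-63,-.326,-.627,.688)
overlay(c,{},'t8',295,130,120,115,3.3)
for cam in('top','scene'):
  c=capture(cam)
  C=np.array([602.7,-63])
  for l in('lever_post','rider_mark','polarimeter'):
    r=spot_point(cam,l)
    for x in r[:1]:
        q=w(c,x['position']); print(cam,l,x['score'],q.round(1),np.degrees(np.arctan2(*(q[:2]-C)[::-1]))%360)
overlay(c,{},'s8',235,150,115,100,3.4)
E
```

```text
time: 17.35
tool_pos: [494.5, -32.9, 142.6]
tcp_rot: [-3.128, -0.018, 0.245]
contact_force: [-0.2, -0.1, 0.2]
grip_width: 0.6
time: 18.35
tool_pos: [402.4, 204.7, 198.8]
tcp_rot: [-3.129, -0.034, 0.25]
contact_force: [0.7, -0.2, 0.4]
grip_width: 0.4
top rider_mark 0.54 [526.3 -95.   68.2] 202.70538149543805
top polarimeter 0.73 [605.3 -67.1  -1.4] 302.16607986219486
scene lever_post 0.79 [492.5 -86.1 116.8] 191.859178386027
scene polarimeter 0.8 [ 6.003e+02 -6.630e+01 -5.000e-01] 234.57633508296334
```

View pics/t8.png

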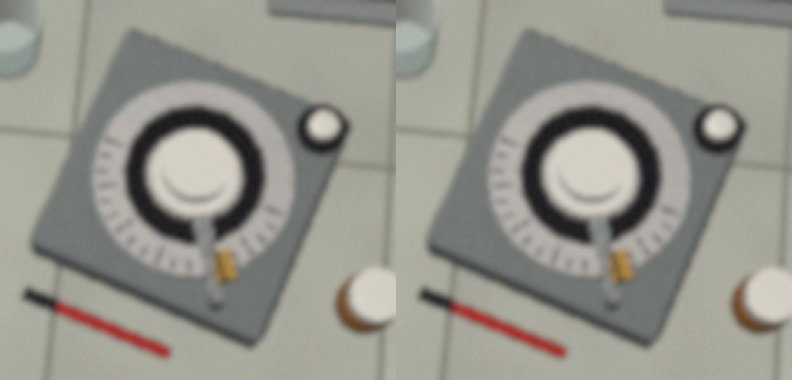

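View pics/s8.png

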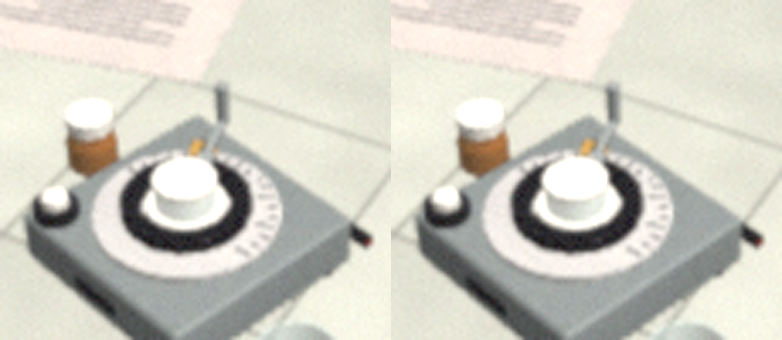

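```bash
cat > fine.py <<'E'
from h import *
def ring_ell(g):
    # radial edge search of the ring's outer dark->light edge, sub-pixel
    c0=np.array([352.5,183.]); 
    for it in range(3):
        P=[]
        for t in np.arange(0,360,4):
            u=np.array([np.cos(np.radians(t)),np.sin(np.radians(t))]); s=np.arange(15,27,.25)
            xy=(c0+s[:,None]*u).astype(np.float32)
            v=cv2.remap(g,xy[:,:1],xy[:,1:],cv2.INTER_CUBIC).ravel(); d=np.gradient(v)
            k=d.argmax()
            if d[k]>2: P.append(xy[k])
        P=np.array(P,np.float32); e=cv2.fitEllipseAMS(P)
        r=np.linalg.norm(P-e[0],axis=1); P=P[abs(r-np.median(r))<1.5]; e=cv2.fitEllipseAMS(P); c0=np.array(e[0])
    return e,len(P)
if __name__=='__main__':
    ct=capture('top')
    for n in('top0','t8f'):
        im=cv2.imread(f'pics/{n}.png'); g=cv2.cvtColor(im,cv2.COLOR_BGR2GRAY).astype(np.float32)
        print(n,ring_ell(g))
    for C in((602.7,-63),(602,-66)):
        L=model(*C,-.326,-.6,.68); print(C,cv2.fitEllipse(proj(ct,L['ring']).astype(np.float32)))
    for n in('top0','t8f'):
        im=cv2.imread(f'pics/{n}.png')[185:230,335:385]; im=cv2.convertScaleAbs(im,alpha=1.5)
        cv2.imwrite(f'pics/{n}_z.png',cv2.resize(im,None,fx=12,fy=12,interpolation=cv2.INTER_CUBIC))
E
python3 fine.py
```

```text
top0 (((353.50048828125, 182.55670166015625), (40.944915771484375, 42.11268997192383), 95.70140838623047), 89)
t8f (((353.6370849609375, 182.5882568359375), (41.2420654296875, 41.92523193359375), 101.48564147949219), 87)
(602.7, -63) ((352.60101318359375, 181.22695922851562), (42.54007339477539, 44.32883071899414), 105.03338623046875)
(602, -66) ((353.7376708984375, 181.60560607910156), (42.550758361816406, 44.34584045410156), 105.5182876586914)
```

View pics/top0_z.png

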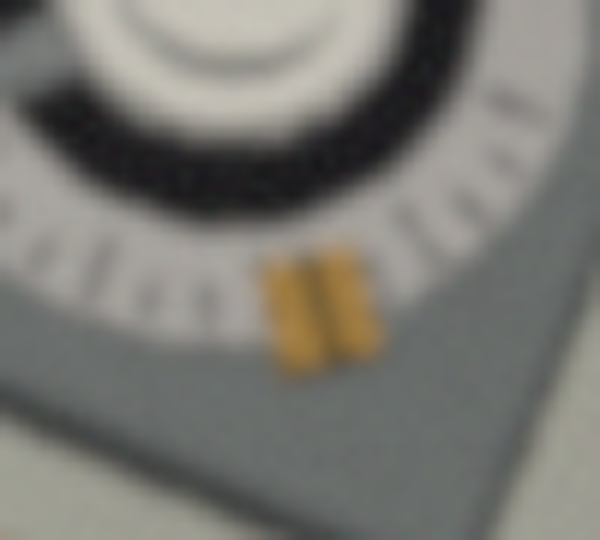

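View pics/t8f_z.png

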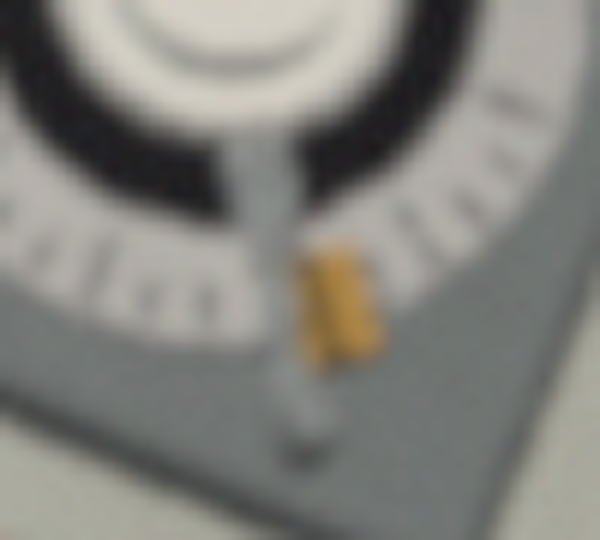

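```bash
cat > ov.py <<'E'
from h import *
import sys
n=sys.argv[1]; cx,cy,la,ra=map(float,sys.argv[2:6])   # world angles (deg)
ct=capture('top')
la-=180; ra-=180; r=np.radians
L=model(cx,cy,0,r(la),r(ra))
def rot(P,t): return np.array(P,float)@np.array([[np.cos(t),-np.sin(t),0],[np.sin(t),np.cos(t),0],[0,0,1]]).T+[cx,cy,0]
t=np.linspace(0,2*np.pi,25)
D={'disc':L['disc'],'rid':L['rid'],'line':rot([[-68,0,71.5],[-92,0,71.5]],r(ra)),
 'b1':rot([[-57,3.5,86],[-99,3.5,86]],r(la)),'b2':rot([[-57,-3.5,86],[-99,-3.5,86]],r(la)),
 'pt':rot(np.c_[-105+6*np.cos(t),6*np.sin(t),0*t+121.5],r(la)),'pb':rot(np.c_[-105+6*np.cos(t),6*np.sin(t),0*t+86],r(la))}
if len(sys.argv)>6: D={k:D[k] for k in D if k[0] in sys.argv[6]}
x0,y0,s=335,185,12
im=cv2.imread(f'pics/{n}.png')[y0:y0+45,x0:x0+50]; im=cv2.resize(cv2.convertScaleAbs(im,alpha=1.5),None,fx=s,fy=s,interpolation=cv2.INTER_CUBIC)
for P in D.values(): cv2.polylines(im,[np.round((proj(ct,P)-[x0,y0]+.5)*s).astype(int)],False,(0,0,255),1,cv2.LINE_AA)
cv2.imwrite(f'pics/{n}_ov.png',im)
E
python3 ov.py top0 600 -65.5 0 200.5 drl; python3 ov.py t8f 600 -65.5 194 200.5; python3 -c "
import cv2,numpy as np
cv2.imwrite('pics/cmp1.png',cv2.resize(np.hstack([cv2.imread('pics/top0_ov.png'),cv2.imread('pics/t8f_ov.png')]),(800,360),interpolation=cv2.INTER_AREA))"
```

```text
(no output)
```

View pics/top0_ov.png

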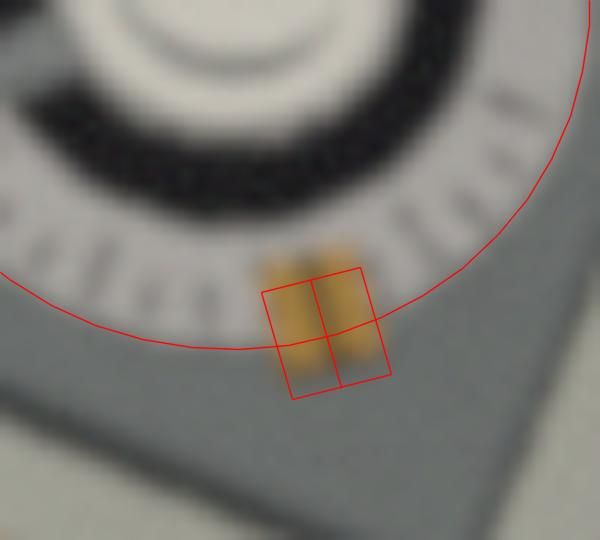

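View pics/t8f_ov.png

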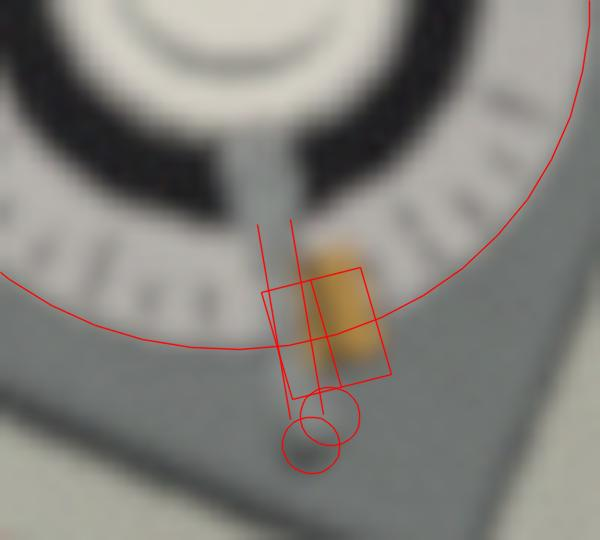

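```bash

python3 ov.py top0 602.5 -65.5 0 200 drl; python3 ov.py t8f 602.5 -65.5 192 200; python3 -c "
import cv2,numpy as np
cv2.imwrite('pics/cmp2.png',np.hstack([cv2.imread('pics/top0_ov.png')[150:,150:500],cv2.imread('pics/t8f_ov.png')[150:,150:500]]))"
```

```text
(no output)
```

View pics/cmp2.png

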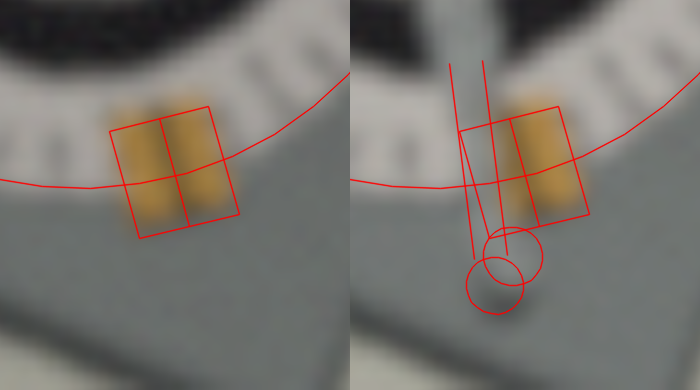

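```bash
python3 -m handwheel '{"translation": [[0.12,-0.32,0],[0.13,-0.33,0],[0.13,-0.33,0],[0.13,-0.33,0],[0.11,-0.25,0],[0,0,-0.1],[0,0,-0.1],[0,0,-0.05]], "twist": [0,0,0,0,0.02,0.02,0.02,0]}' 255
```

```text
time: 20.05
tool_pos: [496.6, -34.6, 159.7]
tcp_rot: [-3.129, -0.036, 0.352]
contact_force: [0.4, 0.2, -0.1]
grip_width: 0.4
```

```bash
python3 -m handwheel '{"translation": [[0,0,-0.12],[0,0,-0.1],[0,0,-0.06],[0,0,0],[0,-0.08,0],[0,-0.08,0],[0,-0.05,0],[0,0,0]], "twist": [0,0,0,0,0,0,0,0]}' 255
```

```text
time: 21.05
tool_pos: [496.2, -65.7, 117.3]
tcp_rot: [-3.129, -0.037, 0.354]
contact_force: [0.4, -0.6, 0.2]
grip_width: 0.3
```

Now slow pushing, to y ≈ −79.

```bash
python3 -m handwheel '{"translation": [[0,-0.02,0],[0,-0.02,0],[0,-0.015,0],[0,-0.015,0],[0,-0.015,0],[0,0,0],[0,0,0],[0,0,0]], "twist": [0,0,0,0,0,0,0,0]}' 255
python3 - <<'E'
from h import *
overlay(capture('scene'),{},'s9',265,150,60,60,6.5)
E
```

```text
time: 22.05
tool_pos: [496.1, -78.6, 117.3]
tcp_rot: [-3.129, -0.037, 0.354]
contact_force: [0.5, 0.8, 0.3]
grip_width: 0.7
```

View pics/s9.png

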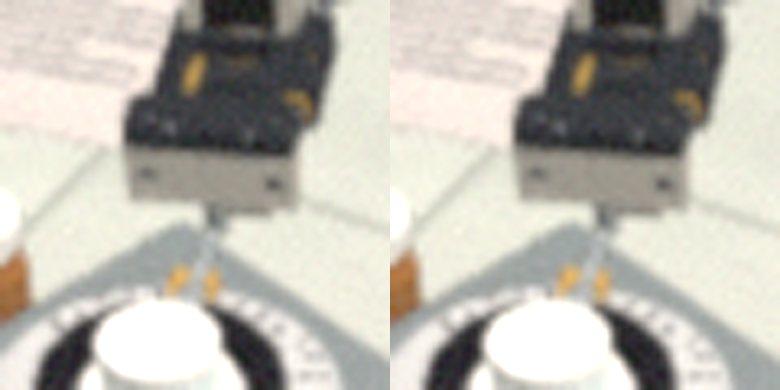

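Brass now shows on both sides of the bar, with more of it on the far side. I'll back off and measure from above.

```bash
python3 -m handwheel '{"translation": [[0,0.1,0],[0,0.15,0.1],[0,0.3,0.2],[-0.1,0.4,0.2],[-0.2,0.35,0],[-0.2,0.35,0],[-0.1,0.2,0],[0,0,0]], "twist": [0,0,0,0,0,0,0,0]}' 255
python3 - <<'E'
from h import *
snap('top','t10f'); snap('scene','s10f')
E
python3 ov.py t10f 602.5 -65.5 198 199.5;  python3 -c "
import cv2,numpy as np
a=cv2.imread('pics/t10f.png')[200:228,350:376]; b=cv2.imread('pics/s10f.png')[165:205,275:315]
f=lambda a:cv2.resize(cv2.convertScaleAbs(a,alpha=1.3),(390,420 if a is not b else 390),interpolation=cv2.INTER_CUBIC)[:390]
cv2.imwrite('pics/cmp3.png',np.hstack([f(a),f(b)]))"
```

```text
time: 23.1
tool_pos: [402.1, 205.4, 191.9]
tcp_rot: [-3.127, -0.04, 0.354]
contact_force: [-0.5, -0.6, -0.5]
grip_width: 0.4
```

View pics/cmp3.png

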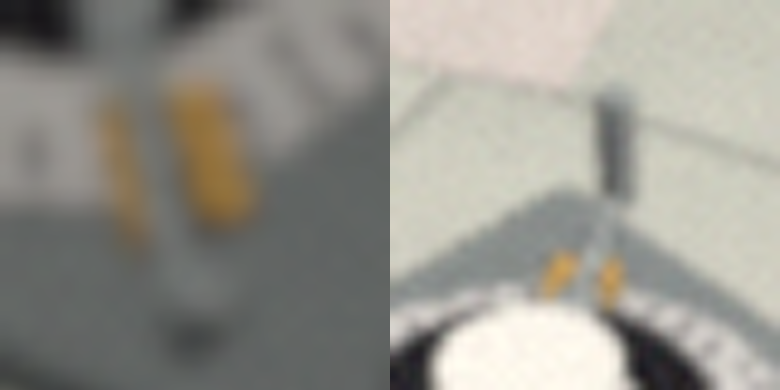

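View pics/t10f_ov.png

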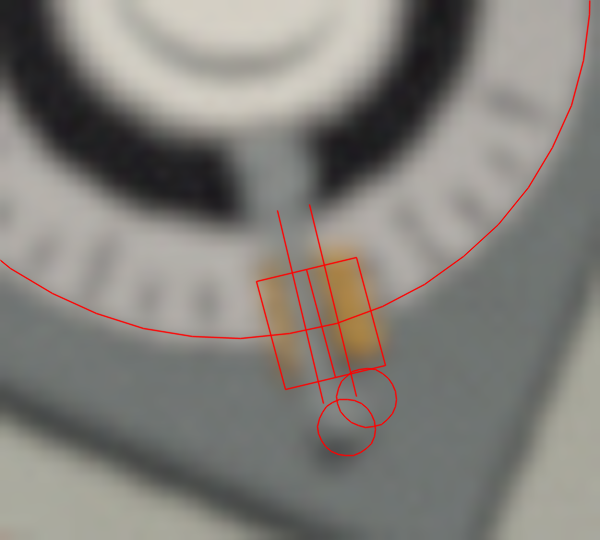

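```bash
cat > ratio.py <<'E'
from h import *
import sys
def rot(P,t,C): return np.array(P,float)@np.array([[np.cos(t),-np.sin(t),0],[np.sin(t),np.cos(t),0],[0,0,1]]).T+[*C,0]
def pred(c,C,la,ra,zb,bb,lines=True):
    s=32; win=WIN[c['n']]; sh=((win[3]-win[1])*s,(win[2]-win[0])*s)
    def mask(P,hull=True):
        m=np.zeros(sh,np.uint8); q=((proj(c,P)-win[:2]+.5)*s).astype(np.int32)
        cv2.fillConvexPoly(m,cv2.convexHull(q),1); return m
    bx=lambda x0,x1,y0,y1,z0,z1:[[x,y,z] for x in(x0,x1) for y in(y0,y1) for z in(z0,z1)]
    r=mask(rot(bx(-92,-68,-11,11,zb,71.5),np.radians(ra-180),C))
    ln=mask(rot(bx(-92,-68,-1,1,71.5,71.6),np.radians(ra-180),C))
    cell=mask(rot([[27*np.cos(t),27*np.sin(t),z] for t in np.linspace(0,6.28,40) for z in(76,103)],0,C))
    b=mask(rot(bx(-105,-50,-3.5,3.5,bb,86),np.radians(la-180),C))
    v=r*(1-b)*(1-ln)*(1-cell)
    # sides by bar centre line
    p=(proj(c,rot([[-60,0,86-(86-bb)/2],[-100,0,86-(86-bb)/2]],np.radians(la-180),C))-win[:2]+.5)*s
    yy,xx=np.mgrid[:sh[0],:sh[1]]; side=(xx-p[0,0])*(p[1,1]-p[0,1])-(yy-p[0,1])*(p[1,0]-p[0,0])
    R=v[side>0].sum()/s/s; L=v[side<0].sum()/s/s
    return R,L
WIN={'top':(350,198,376,222),'scene':(284,182,306,204)}
C=(602,-65.5)
for cam,f in(('top',sys.argv[1]),('scene',sys.argv[2])):
    c=capture(cam); c['n']=cam; x0,y0,x1,y1=WIN[cam]
    im=cv2.imread(f'pics/{f}.png').astype(float)[y0:y1,x0:x1]; o=im[:,:,2]-im[:,:,0]
    o=np.clip(o-np.percentile(o,40),0,None); o[o<12]=0
    print(cam); col=o.sum(0); print(np.round(col).astype(int))
    # valley-based split: cluster orange pixels by signed distance to valley line via row-wise profile
    np.set_printoptions(linewidth=200); print(np.round(o).astype(int))
    for ra in(200,):
      for d in(-8,-6,-4,-3,-2,-1,0,1):
        print(d,[tuple(np.round(pred(c,C,ra+d,ra,zb,bb),1)) for zb,bb in((66,80),(71,80),(66,83))])
E
python3 ratio.py t10f s10f
```

```text
top
[  0   0   0   0   0   0  95 254 302 146  12 147 372 533 526 364 176  24
   0   0   0   0   0   0   0   0]
[[ 0  0  0  0  0  0  0  0  0  0  0  0  0  0  0  0  0  0  0  0  0  0  0  0  0  0]
 [ 0  0  0  0  0  0  0  0  0  0  0  0  0  0  0  0  0  0  0  0  0  0  0  0  0  0]
 [ 0  0  0  0  0  0  0  0  0  0  0  0  0  0  0  0  0  0  0  0  0  0  0  0  0  0]
 [ 0  0  0  0  0  0  0  0  0  0  0  0  0  0  0  0  0  0  0  0  0  0  0  0  0  0]
 [ 0  0  0  0  0  0  0  0  0  0  0  0  0  0  0  0  0  0  0  0  0  0  0  0  0  0]
 [ 0  0  0  0  0  0  0  0  0  0  0  0  0  0  0  0  0  0  0  0  0  0  0  0  0  0]
 [ 0  0  0  0  0  0  0  0  0  0  0  0 12 12  0  0  0  0  0  0  0  0  0  0  0  0]
 [ 0  0  0  0  0  0  0  0  0  0  0 19 28 30 23  0  0  0  0  0  0  0  0  0  0  0]
 [ 0  0  0  0  0  0  0 15  0  0  0 30 47 50 37 16  0  0  0  0  0  0  0  0  0  0]
 [ 0  0  0  0  0  0 18 28 20  0 12 35 57 62 47 23  0  0  0  0  0  0  0  0  0  0]
 [ 0  0  0  0  0  0 23 39 27  0  0 29 55 63 55 33 13  0  0  0  0  0  0  0  0  0]
 [ 0  0  0  0  0  0 22 39 32  0  0 21 48 64 60 40 16  0  0  0  0  0  0  0  0  0]
 [ 0  0  0  0  0 
[... 3733 characters left out ...]
3))]
-4 [(np.float64(16.2), np.float64(13.6)), (np.float64(14.2), np.float64(8.7)), (np.float64(16.3), np.float64(16.2))]
-3 [(np.float64(14.0), np.float64(16.2)), (np.float64(12.3), np.float64(11.0)), (np.float64(14.1), np.float64(18.6))]
-2 [(np.float64(11.8), np.float64(18.8)), (np.float64(10.3), np.float64(13.1)), (np.float64(11.9), np.float64(21.0))]
-1 [(np.float64(9.5), np.float64(21.4)), (np.float64(8.3), np.float64(15.3)), (np.float64(9.5), np.float64(23.4))]
0 [(np.float64(7.2), np.float64(23.9)), (np.float64(6.3), np.float64(17.4)), (np.float64(7.3), np.float64(24.9))]
1 [(np.float64(5.0), np.float64(24.8)), (np.float64(4.4), np.float64(18.0)), (np.float64(5.0), np.float64(25.3))]
```

Both views agree that the lever is about 3.7° short, from the brass area visible on each side of the bar. That needs another 6.5 mm of push, to a TCP of about (498.3, −84.9).

```bash
python3 -m handwheel '{"translation": [[0.12,-0.32,0],[0.13,-0.33,0],[0.13,-0.33,0],[0.13,-0.33,0],[0.11,-0.25,0],[0,0,-0.1],[0,0,-0.1],[0,0,-0.05]], "twist": [0,0,0,0,0,0,0,0]}' 255
python3 -m handwheel '{"translation": [[0,0,-0.1],[0,0,-0.08],[0,0,-0.04],[0,0,0],[0,-0.08,0],[0,-0.08,0],[0,-0.05,0],[0,0,0]], "twist": [0,0,0,0,0,0,0,0]}' 255
```

```text
time: 24.35
tool_pos: [501.7, -49.7, 152.9]
tcp_rot: [-3.129, -0.043, 0.333]
contact_force: [0.2, 0.3, -0.6]
grip_width: 0.2
time: 25.35
tool_pos: [502.6, -85.5, 119.8]
tcp_rot: [-3.131, -0.045, 0.33]
contact_force: [-0.4, 0.4, -0.3]
grip_width: 0.3
```

The approach ended further along than I intended, so I'll back off and check where the lever is.

```bash
python3 -m handwheel '{"translation": [[-0.03,0.1,0],[0,0.15,0.1],[0,0.3,0.2],[-0.1,0.4,0.2],[-0.2,0.35,0],[-0.2,0.35,0],[-0.1,0.2,0],[0,0,0]], "twist": [0,0,0,0,0,0,0,0]}' 255
python3 - <<'E'
from h import *
snap('top','t11f'); snap('scene','s11f')
E
python3 - <<'E'
import cv2,numpy as np
a=cv2.imread('pics/t11f.png')[200:228,350:376]; b=cv2.imread('pics/s11f.png')[165:205,275:315]
f=lambda a:cv2.resize(cv2.convertScaleAbs(a,alpha=1.3),(390,420 if a is not b else 390),interpolation=cv2.INTER_CUBIC)[:390]
cv2.imwrite('pics/cmp4.png',np.hstack([f(a),f(b)]))
E
python3 ratio.py t11f s11f | grep -v '^.[0-9].*(' | grep -v '\[ 0  0  0  0  0  0  0  0  0  0  0  0  0  0  0  0  0'
```

```text
time: 26.35
tool_pos: [400.9, 198.9, 194.1]
tcp_rot: [-3.128, -0.046, 0.332]
contact_force: [-0.4, 0.3, 0.2]
grip_width: 0.6
top
[  0   0   0   0   0   0 108 299 513 568 461 240  71 102 213 247 151  12
   0   0   0   0   0   0   0   0]
 [ 0  0  0  0  0  0  0  0  0  0  0  0  0 19 20  0  0  0  0  0  0  0  0  0  0  0]
 [ 0  0  0  0  0  0 12 21 26 22 12  0  0 27 31 16  0  0  0  0  0  0  0  0  0  0]
 [ 0  0  0  0  0  0 20 38 48 42 23  0  0 25 35 23  0  0  0  0  0  0  0  0  0  0]
 [ 0  0  0  0  0  0 24 48 63 56 34  0  0 18 35 30 12  0  0  0  0  0  0  0  0  0]
 [ 0  0  0  0  0  0 22 47 63 62 41 16  0 13 33 34 16  0  0  0  0  0  0  0  0  0]
 [ 0  0  0  0  0  0 17 40 62 65 50 23  0  0 25 36 18  0  0  0  0  0  0  0  0  0]
 [ 0  0  0  0  0  0 13 34 58 66 56 31  0  0 19 34 26  0  0  0  0  0  0  0  0  0]
 [ 0  0  0  0  0  0  0 28 54 67 61 41 15  0 15 33 32 12  0  0  0  0  0  0  0  0]
 [ 0  0  0  0  0  0  0 25 50 66 63 48 20  0  0 27 30  0  0  0  0  0  0  0  0  0]
 [ 0  0  0  0  0  0  0 18 43 60 61 48 21  0  0 14 17  0  0  0  0  0  0  0  0  0]
 [ 0  0  0  0  0  0  0  0 30 43 44 33 15  0  0  0  0  
[... 379 characters left out ...]
2  32   0  27 261 404 359 178   0   0   0   0   0   0   0]
 [ 0  0  0  0  0  0  0 12 16  0  0 21 41 31 17  0  0  0  0  0  0  0]
 [ 0  0  0  0  0  0  0 23 16  0  0 53 74 68 42  0  0  0  0  0  0  0]
 [ 0  0  0  0  0  0  0 17  0  0 14 64 84 82 50  0  0  0  0  0  0  0]
 [ 0  0  0  0  0  0  0  0  0  0 13 56 80 74 44  0  0  0  0  0  0  0]
 [ 0  0  0  0  0  0  0  0  0  0  0 47 76 66 25  0  0  0  0  0  0  0]
 [ 0  0  0  0  0  0  0  0  0  0  0 20 49 38  0  0  0  0  0  0  0  0]
0 [(np.float64(7.2), np.float64(23.9)), (np.float64(6.3), np.float64(17.4)), (np.float64(7.3), np.float64(24.9))]
1 [(np.float64(5.0), np.float64(24.8)), (np.float64(4.4), np.float64(18.0)), (np.float64(5.0), np.float64(25.3))]
```

View pics/cmp4.png

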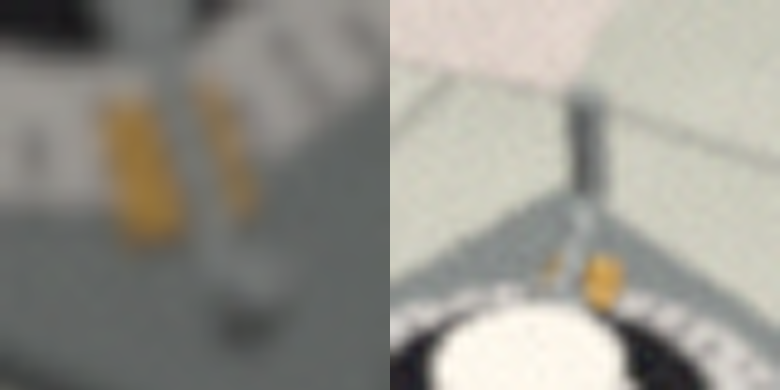

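The lever is now slightly past the line. A proper render-and-fit of the brass pixels will say by how much.

```bash
python3 - <<'E'
from h import *
import pickle
pickle.dump({n:{k:v for k,v in capture(n).items() if k!='img'} for n in('top','scene')},open('cal.pkl','wb'))
E
cat > rfit.py <<'E'
import numpy as np,cv2,pickle,sys
from scipy.optimize import least_squares
cal=pickle.load(open('cal.pkl','rb'))
def proj(c,P):
    T=np.linalg.inv(c['world_from_camera']); q=np.asarray(P)@T[:3,:3].T+T[:3,3]
    f=200/np.tan(np.radians(c['vertical_fov']/2)); return np.c_[c['cx']+f*q[:,0]/-q[:,2], c['cy']+f*q[:,1]/q[:,2]]
WIN={'top':(350,198,376,222),'scene':(278,180,306,202)}; S=16; C=(602,-65.5)
bx=lambda x0,x1,y0,y1,z0,z1:[[x,y,z] for x in(x0,x1) for y in(y0,y1) for z in(z0,z1)]
def rot(P,t): t=np.radians(t-180); return np.array(P,float)@np.array([[np.cos(t),-np.sin(t),0],[np.sin(t),np.cos(t),0],[0,0,1]]).T+[*C,0]
def render(cam,p,lever=True):
    d,ra,dx,dy,sig,amp,wall,lw,bg=p; win=WIN[cam]; c=cal[cam]; sh=((win[3]-win[1])*S,(win[2]-win[0])*S)
    def mask(P):
        m=np.zeros(sh,np.float32); q=(proj(c,P)+[dx,dy]-win[:2]+.5)*S
        cv2.fillConvexPoly(m,np.round(cv2.convexHull(q.astype(np.float32))*16).astype(np.int32),1.,cv2.LINE_8,4); return m
    top=mask(rot(bx(-92,-68,-11,11,71.4,71.5),ra)); al=mask(rot(bx(-92,-68,-11,11,66,71.5),ra))
    v=top+wall*(al-top).clip(0)
    v=v*(1-mask(rot(bx(-92,-68,-lw,lw,71.4,71.5),ra)))
    if lever: v=v*(1-mask(rot(bx(-105,-50,-3.5,3.5,81,86),ra+d)))
    v=v*(1-mask([[C[0]+27*np.cos(t),C[1]+27*np.sin(t),z] for t in np.linspace(0,6.28,30) for z in(76,103)]))
    v=cv2.GaussianBlur(v,(0,0),max(sig,.2)*S); v=cv2.resize(v,(win[2]-win[0],win[3]-win[1]),interpolation=cv2.INTER_AREA)
    return amp*v+bg
def fit(cam,f,lever=True,d0=0):
    x0,y0,x1,y1=WIN[cam]; im=cv2.imread(f'pics/{f}.png').astype(float)[y0:y1,x0:x1]; o=im[:,:,2]-im[:,:,0]; o-=np.median(o)
    if cam=='scene': o=np.clip(o,-5,None)
    best=None
    for dd in((d0-3,d0,d0+3) if lever else (0,)):
        g=lambda p:np.r_[(render(cam,p,lever)-o).ravel(),(p[1]-200)/3*5,(p[6]-.7)*20,(p[7]-1)*10]
        s=least_squares(g,[dd,200,0,-.5,.8,70,.7,1,0],diff_step=1e-2,x_scale=[1,2,.3,.3,.2,20,.3,.3,3],loss='soft_l1',f_scale=8)
        for _ in range(2): s=least_squares(g,s.x,diff_step=4e-3,x_scale=[1,2,.3,.3,.2,20,.3,.3,3],loss='soft_l1',f_scale=8)
        if best is None or s.cost<best.cost: best=s
    print(cam,f,'d=%.2f ra=%.2f shift=%.2f,%.2f sig=%.2f amp=%.0f wall=%.2f lw=%.2f bg=%.1f'%tuple(best.x),'cost',round(best.cost)); return best
if __name__=='__main__':
    fit('top','top0',False); fit('scene','scene0',False)
    for n,d in((sys.argv[1],sys.argv[2]),) if len(sys.argv)>2 else (('10',-3.5),('11',1.)): 
        fit('top',f't{n}f',True,float(d)); fit('scene',f's{n}f',True,float(d))
E
python3 rfit.py
```

```text
top top0 d=0.00 ra=199.33 shift=-0.00,-1.34 sig=0.98 amp=63 wall=-0.15 lw=0.83 bg=-2.0 cost 2449
scene scene0 d=0.00 ra=198.38 shift=-0.04,1.27 sig=0.50 amp=72 wall=-0.06 lw=0.58 bg=-1.5 cost 4188
top t10f d=-3.54 ra=199.29 shift=-0.00,-1.48 sig=0.90 amp=66 wall=0.12 lw=1.54 bg=-1.0 cost 2442
scene s10f d=-3.32 ra=200.00 shift=29.97,1.51 sig=0.80 amp=-44 wall=0.70 lw=1.00 bg=-0.5 cost 11004
top t11f d=1.06 ra=200.14 shift=-0.38,-1.36 sig=0.90 amp=66 wall=0.23 lw=1.23 bg=-1.5 cost 2412
scene s11f d=14.24 ra=200.00 shift=-28.38,1.94 sig=0.58 amp=-16 wall=0.70 lw=1.00 bg=-0.5 cost 11806
```

```bash
python3 - <<'E'
s=open('rfit.py').read()
a=s.index("        s=least_squares"); b=s.index("        if best is None")
s=s[:a]+'''        base=np.array([dd,200,0,-1.3 if cam=='top' else 1.3,.9 if cam=='top' else .6,66,.3,1,-1.]); sc=np.array([.5,.5,.2,.2,.2,10,.3,.3,3])
        h=lambda x:g(base+(x-10)*sc)
        s=least_squares(h,10+np.zeros(9),diff_step=2e-2,loss='soft_l1',f_scale=8)
        s=least_squares(h,s.x,diff_step=1e-2,loss='soft_l1',f_scale=8); s.x=base+(s.x-10)*sc
'''+s[b:]
open('rfit.py','w').write(s)
E
python3 rfit.py
```

```text
top top0 d=0.00 ra=201.21 shift=-0.99,-1.09 sig=0.97 amp=63 wall=-0.17 lw=0.82 bg=-2.0 cost 2469
scene scene0 d=0.00 ra=199.53 shift=0.48,1.34 sig=0.50 amp=73 wall=-0.06 lw=0.68 bg=-1.6 cost 4131
top t10f d=-3.60 ra=199.54 shift=-0.11,-1.46 sig=0.89 amp=65 wall=0.21 lw=1.43 bg=-1.0 cost 2433
scene s10f d=-3.30 ra=200.26 shift=0.89,1.12 sig=0.40 amp=56 wall=-0.02 lw=1.00 bg=-1.2 cost 5597
top t11f d=1.07 ra=200.18 shift=-0.39,-1.31 sig=0.90 amp=66 wall=0.18 lw=1.22 bg=-1.5 cost 2406
scene s11f d=2.28 ra=200.19 shift=0.86,1.28 sig=0.48 amp=73 wall=-0.03 lw=1.27 bg=-1.2 cost 5205
```

```bash
python3 -m handwheel '{"translation": [[0.12,-0.36,0],[0.13,-0.37,0],[0.13,-0.37,0],[0.13,-0.37,0],[0.13,-0.37,0],[0.1,-0.33,0],[0,0,0],[0,0,-0.05]], "twist": [0.02,0,0,0,0,0,0,0]}' 255
```

```text
time: 27.65
tool_pos: [517.0, -147.7, 185.3]
tcp_rot: [-3.129, -0.048, 0.347]
contact_force: [0.2, -0.0, 0.2]
grip_width: 0.3
```

```bash
python3 -m handwheel '{"translation": [[0,0,-0.2],[0,0,-0.15],[0,0,-0.08],[-0.02,0.05,0],[-0.02,0.05,0],[-0.01,0.03,0],[0,0,0],[0,0,0]], "twist": [0.01,0,0,0,0,0,0,0]}' 255
python3 - <<'E'
from h import *
overlay(capture('scene'),{},'s12',265,150,60,60,6.5)
print(np.mean([ (capture('scene'),get_obs()['contact_force'])[1] for i in range(2)],0))
E
```

```text
time: 28.65
tool_pos: [508.1, -122.6, 120.2]
tcp_rot: [-3.13, -0.05, 0.367]
contact_force: [0.4, 0.3, -0.5]
grip_width: 0.2
[-0.22581697 -0.16260229  0.0327742 ]
```

View pics/s12.png

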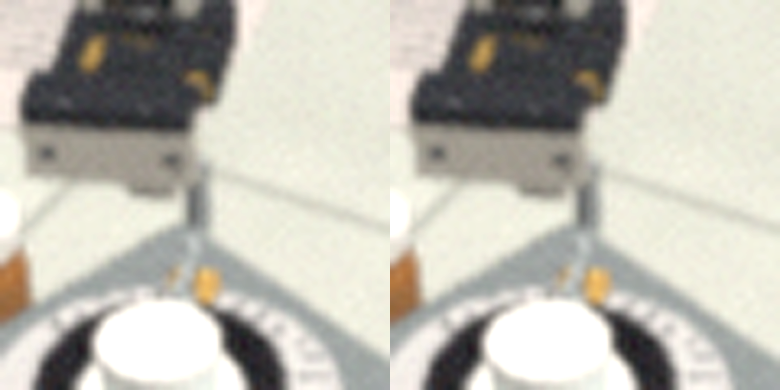

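```bash
python3 -m handwheel '{"translation": [[-0.004,0.01,0],[-0.004,0.01,0],[-0.002,0.006,0],[0,0,0],[0,0,0],[0,0,0],[0,0,0],[0,0,0]], "twist": [0,0,0,0,0,0,0,0]}' 255
python3 - <<'E'
from h import *
F=[]
c=snap('scene','s13f'); F.append(get_obs()['contact_force']); capture('scene'); F.append(get_obs()['contact_force']); print(np.mean(F,0),get_obs()['tool_pos'])
overlay(c,{},'s13',265,150,60,60,6.5)
E
python3 -c "
from rfit import *
fit('scene','s11f',True,1.5);fit('scene','s13f',True,1.5)"
```

```text
time: 29.8
tool_pos: [506.4, -119.2, 119.8]
tcp_rot: [-3.13, -0.049, 0.366]
contact_force: [0.7, -0.6, -0.6]
grip_width: 0.3
[ 0.2607644  -0.62901161  0.25751554] [ 506.38122869 -119.19408432  119.73610159]
scene s11f d=2.38 ra=200.54 shift=0.99,1.33 sig=0.50 amp=74 wall=-0.05 lw=1.42 bg=-1.2 cost 5195
scene s13f d=2.23 ra=201.93 shift=1.73,1.42 sig=0.46 amp=72 wall=-0.05 lw=1.02 bg=-1.1 cost 5494
```

View pics/s13.png

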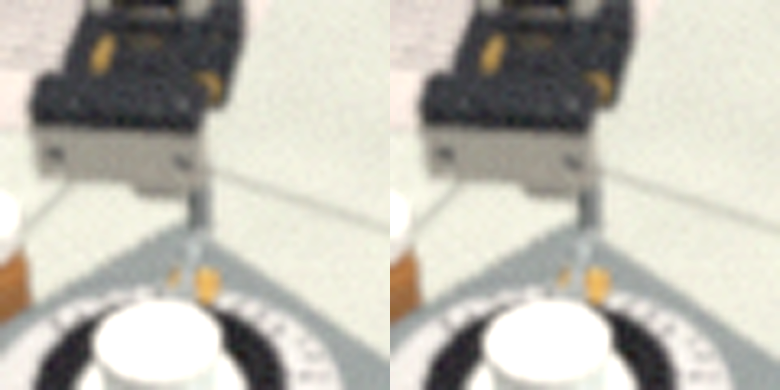

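```bash
python3 -m handwheel '{"translation": [[-0.004,0.01,0],[-0.002,0.006,0],[0,0,0],[0,0,0],[0,0,0],[0,0,0]  ,[0,0,0],[0,0,0]], "twist": [0,0,0,0,0,0,0,0]}' 255
python3 - <<'E'
from h import *
F=[]
c=snap('scene','s14f'); F.append(get_obs()['contact_force']); capture('scene'); F.append(get_obs()['contact_force']); print(np.mean(F,0),get_obs()['tool_pos'])
overlay(c,{},'s14',265,150,60,60,6.5)
E
python3 -c "
from rfit import *
fit('scene','s14f',True,1.5)"
```

```text
time: 30.9
tool_pos: [505.5, -116.9, 119.8]
tcp_rot: [-3.13, -0.049, 0.367]
contact_force: [-0.7, -1.2, 0.3]
grip_width: 0.3
[-0.37801238 -0.6307144  -0.06146909] [ 505.46421277 -116.87648609  119.76940051]
scene s14f d=1.08 ra=201.70 shift=1.64,1.34 sig=0.41 amp=66 wall=-0.02 lw=2.04 bg=-1.1 cost 5411
```

View pics/s14.png

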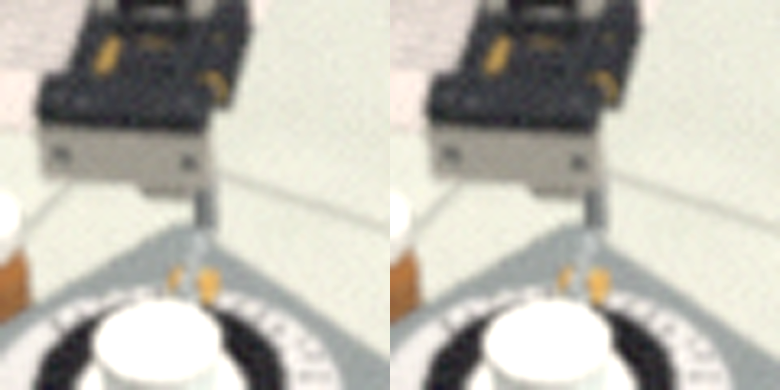

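The lever moved back about 1.2°. I'll retreat and check from both views.

```bash
python3 -m handwheel '{"translation": [[0.02,-0.06,0],[0.04,-0.1,0],[0,0,0.1],[0,0,0.25],[0,0,0.25],[0,0,0],[0,0,0],[-0.1,0.2,0]], "twist": [0,0,0,0,0,0,0,0]}' 255
python3 -m handwheel '{"translation": [[-0.13,0.36,0],[-0.13,0.37,0],[-0.13,0.37,0],[-0.13,0.37,0],[-0.1,0.3,0],[0,0,0],[0,0,0],[0,0,0]], "twist": [0,0,0,0,0,0,0,0]}' 255
python3 - <<'E'
from h import *
snap('top','t15f'); snap('scene','s15f')
E
python3 -c "
from rfit import *
fit('top','t15f',True,0.5);fit('scene','s15f',True,0.5)
a=cv2.imread('pics/t15f.png')[200:228,350:376]; b=cv2.imread('pics/s15f.png')[165:205,275:315]
f=lambda a:cv2.resize(cv2.convertScaleAbs(a,alpha=1.3),(390,420 if a is not b else 390),interpolation=cv2.INTER_CUBIC)[:390]
cv2.imwrite('pics/cmp5.png',np.hstack([f(a),f(b)]))
c=cv2.imread('pics/t15f.png')[130:245,295:415]; d=cv2.imread('pics/top0.png')[130:245,295:415]
cv2.imwrite('pics/cmp6.png',cv2.convertScaleAbs(cv2.resize(np.hstack([d,c]),None,fx=3.3,fy=3.3,interpolation=cv2.INTER_CUBIC),alpha=1.5))"
```

```text
time: 32.0
tool_pos: [500.1, -114.0, 214.5]
tcp_rot: [-3.13, -0.05, 0.362]
contact_force: [-0.5, 0.9, -0.3]
grip_width: 0.5
time: 33.0
tool_pos: [399.2, 158.7, 208.9]
tcp_rot: [-3.125, -0.039, 0.361]
contact_force: [-0.8, 0.2, 0.7]
grip_width: 0.5
top t15f d=-0.84 ra=199.50 shift=-0.04,-1.47 sig=0.85 amp=62 wall=0.39 lw=1.00 bg=-1.5 cost 2413
scene s15f d=0.80 ra=200.78 shift=1.21,1.27 sig=0.40 amp=65 wall=0.02 lw=2.00 bg=-1.2 cost 5308
```

View pics/cmp5.png

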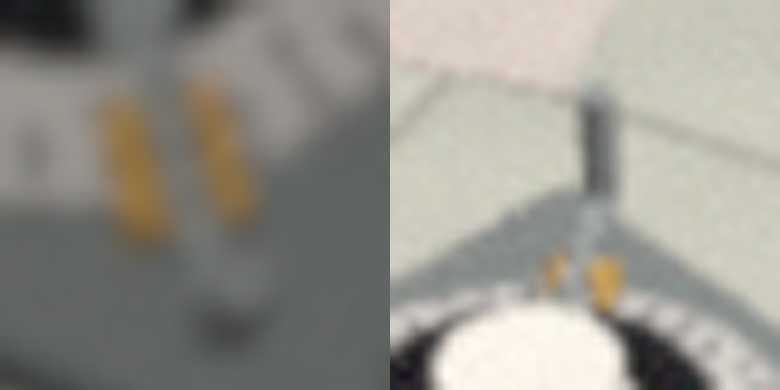

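View pics/cmp6.png

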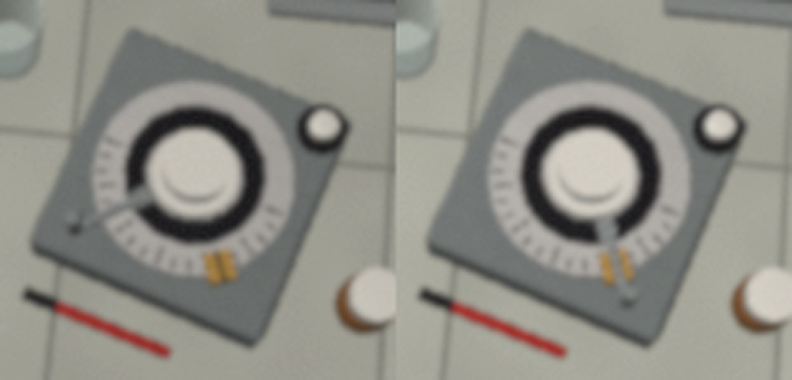

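The two views bracket zero (−0.8° and +0.8°). In the top view the box, rider, cell, pen and jar sit where they did at the start. Handing in.

```bash
python3 -c "
from plant import *
print(get_obs()['time']); print(close_job())"
```

```text
33.1
the job is handed in; nothing more can be done
None
```

I pressed and released the lamp button, then pushed the lever round to the rider with closed fingers. I handed the job in at 33.1 s with the arm clear of everything.

- **Lamp:** I pressed the button down to its hard stop, with about 5 N on it and roughly 6 mm of travel, then let it go. The later pictures show it back up.
- **Lever:** One approach ran further than I intended and took the lever about 1–2° past the rider's centre line. I pushed it back a little from the other side.
- **Alignment check:** My last fits disagree slightly: the top view puts the lever 0.8° short of the line and the scene view 0.8° past it. The lever is therefore at the line to within about 1°, with brass showing on both sides of the bar.
- **Bystanders:** Comparing the first and last top pictures by eye, the polarimeter, rider, sample cell, jar and pen had not moved. I did not re-measure the beaker, the flasks or the reagent bottle, but the tool stayed well clear of them.
- **Forces:** The highest force I read at the tool was about 6 N, during the lamp press.

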